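# Put the knocked-over pen pot away in the desk box

## Task

Lift the lid of the pine desk box right back until it rests on its stop and stays there. Then take the square pen pot lying on the desk, lower it (do not drop it) upright into the matching pot inside the box so that the two nest, and press it fully home past the spring clips, firmly but without ramming it. Leave the lid open, the pot let go, and the other things on the desk where they are.

Things in the scene. Friction and masses are not known exactly. Their poses are not given: they have to be found in the camera images.
- pen_pot: Loose square aluminium pen pot, 84 mm high, 0.18 to 0.29 kg, lying on its side, mouth roughly towards the box. Origin: centre of its underside; z along its axis to the mouth, x and y to the middles of its flat sides. Outside it tapers from 44 mm square at the foot to 63 mm at 68 mm height; above is an upright collar 67 mm square.
- pot_mouth (a point): It lies on its -x side, axis sloping 0.17 rad up to the mouth. This is the centre of its mouth, level with its rim, 84 mm along z from its origin. Walls are 3 mm: the mouth is 61 mm square inside. The foot is solid: the inner floor, about 46 mm square, lies 52 mm below the rim (32 mm above the underside). Tipped nearly upright, it stands by itself.
- base_pot: A pot of the same shape and size, upright inside the box, screwed to its floor. Origin: centre of its underside; z up; x and y to the middles of its flat sides. A pot nested fully home, square to it (any quarter turn), rests on its inner floor: underside 32 mm above this origin, top 32 mm proud of this pot's rim, about 1.5 mm play at the sides.
- base_mouth (a point): Centre of the base pot's mouth, level with its rim, 84 mm above its origin. Two sprung steel clips stand 4 mm into the mouth from its +x and -x sides, 6 mm below the rim. They bear on a nesting pot from about 12 mm above home, hold it up some millimetres against its own weight, and let it pass when pushed down with about 8 to 20 N.
- desk_box: The pine box: 170 mm (x) by 210 mm (y) by 130 mm high, walls and floor 10 mm, fixed to the desk. Origin: centre of its underside; +x points to the hinge side, -x to the front side, where the lid overhangs.
- lid (a joint): Angle of the lid, rad: 0 shut, 1.8 leaning back on its stop, about 13 degrees past upright. It turns freely: let go below about 1.4 rad it falls shut, above about 1.7 it falls back onto the stop. It weighs 0.22 kg.
- lid_hinge (a point): On the lid's hinge line, at the middle of the box's upper +x edge, level with the lid's underside when shut; the lid turns about the box's y axis through it.
- lid_edge (a point): Middle of the lower edge of the lid's free end. The lid is 196 mm from hinge to this edge, 210 mm wide, 12 mm thick; it overhangs the box's front wall by 26 mm, so a finger can be hooked under it there.
- charger_brick: Bystander: black charger brick, 105 x 50 x 30 mm, loose. Origin: centre of its underside.
- tape_roll: Bystander: roll of paper tape lying flat, 76 mm across, 20 mm high, loose. Origin: centre of its underside.
- stapler: Bystander: grey and black stapler, 130 x 35 x 40 mm, loose. Origin: centre of its underside.
- round_cup: Bystander: round steel pen cup, 72 mm across, 95 mm high, loose, empty; not part of the job. Origin: centre of its underside.
- mug: Bystander: white mug, 80 mm across, 90 mm high, handle to one side, loose. Origin: centre of its underside.
- usb_hub: Bystander: black hub, 50 x 100 x 18 mm, loose. Origin: centre of its underside.

How it is judged (in metres and radians):
On the way:
1. the lid is open and rests on its stop (value of joint lid above 1.72 rad), for 0.3 s.
At the end, for the whole second after the job is handed in: The lid rests open on its stop (above 1.72 rad). The pen pot stands in the base pot, fully home: its underside 32 mm above the base pot's underside to within 2.5 mm (3 mm below), off-centre by under 4 mm along each of the base pot's x and y, tilted under 0.06 rad, at rest (value of joint lid above 1.72 rad and z of pen_pot in the frame of base_pot between 0.029 and 0.0345 m and x of pen_pot in the frame of base_pot between -0.004 and 0.004 m and y of pen_pot in the frame of base_pot between -0.004 and 0.004 m and angle between pen_pot's own z axis and vertical below 0.06 rad and linear speed of pen_pot below 0.01 m/s and angular speed of pen_pot below 0.1 rad/s); the robot touches nothing.
It fails at once if the pen pot is dropped into the base pot: it falls faster than 0.45 m/s there (horizontal distance between pen_pot and base_pot below 0.03 m and z of pen_pot in the frame of base_pot below 0.09 m and linear speed of pen_pot above 0.45 m/s).
It fails at once if the pen pot is rammed into the base pot (over 80 N between them) (contact force between pen_pot and base_pot above 80 N).
It fails at once if a bystander is shoved over 40 mm from where it was (distance of any of charger_brick, tape_roll, stapler, round_cup, mug, usb_hub from where it was at the start of the episode above 0.04 m).
It also fails if it takes over 72 s, if anything falls off the work surface, if the arm or the gripper's body presses on something with over 40 N, if the wrist force passes 120 N, or if a joint passes its speed limit or range.

## Robot

A 6-joint arm with a two-finger parallel gripper is mounted at the origin on the work surface. World frame = base frame: x ahead of the robot, y to its left, z up, the work surface at z = 0. Lengths are in mm, angles in rad, forces in N, time in s.
With the tool pointing down it reaches from about 400 to 925 mm from the base axis. Payload 12.5 kg.
Tool frame: the origin (TCP) lies at the very end of the fingers, on their centre line; the grasp point (between the pads) lies behind it (env.grip_depth is the z of the grasp point in the tool frame, in mm); z points along the fingers, y is the line along which they close (so a half turn about z gives the same grasp; the last joint's range is limited). The gripper opens to 95 mm and grips with 3 to 60 N. Pads are 20 mm wide; open, the fingers measure 119 mm over their backs; the gripper's body (75 mm by 180 mm) begins 59 mm behind the grasp point.
Start: joints at [1.024, 0.491, 1.559, -0, 1.092, -0.106], TCP at [266.651, 565.282, 214.661] pointing down, gripper open.
Joint ranges: [-3.1, 3.1], [-0.84, 2.19], [0.05, 2.79], [-1.13, 4.28], [0.06, 2.93], [-2.69, 2.69]. Speed limits (rad/s): [2.22, 2.22, 2.79, 3.14, 3.14, 3.14].

## Interface

Orientations are given as [roll, pitch, yaw] about the fixed x, y, z axes, in that order (R = Rz(yaw) Ry(pitch) Rx(roll)).
In Python, from cell import env, optics gives the robot as it stands.
- The arm moves only by the tool step_arm, never from a script. Its argument "moves" is a list of rows, each an object of numbers: "tx", "ty", "tz": the shift along the tool's x, y, z in mm; "roll": the turn about the tool's z in rad. In form: [{"tx": .., "ty": .., "tz": .., "roll": ..}, ...]. A call has 1 to 12 rows; each row is the pose to reach, as a shift and turn from the pose commanded when the call began, along the tool's axes at that moment; what a row does not reach only later rows make up. A row lasts 1/12 s, in which the tool goes at most 41.7 mm and 7.16 degrees, less where a joint would pass 70% of its speed; a pose out of reach is approached as far as the arm can. A call with a gripper value outside its range is refused whole. "grip" is the finger opening in mm, from 0 to 95.1, set as the call begins (left out, the last holds). The fingers move at their own pace and stop on an object; the grip force is fixed at half the most. Time passes only in rows, so rows that repeat a pose let the fingers close. It gives the time, the measured TCP pose, the force, the opening and the grip force at its end, in the units of the state.
- env.state(): the state, without advancing time (a new reading comes with each control period).
- optics.read_camera(name): name is "scene" or "top" or "wrist"; returns a dict with "pixels" (420x560x3 uint8, blue, green, red), "mtx" (3x3 intrinsics, pixels), "view" (4x4, takes a point from world to camera coordinates). Camera axes: x right, y down, z forward; pixel columns grow to the right and rows downward; lengths in mm; the calibration is good to about 2 mm. A picture is of the moment at which its call begins. There is no depth.
- env.job_done(): hands the job in; it is judged then, once.
The state is a dict: "t": time; "joints": joint angles; "qvel": joint speeds; "tau": joint torques, N m; "eef_pos": TCP position; "tcp_rot": TCP orientation; "ft_force": force on the tool from outside, world axes, zero at the start; "moment": the same for the moment, N m; "opening": opening from 0.0 (shut) to 1.0 (fully open); "grip_force": force on a finger pad.
Only numpy, scipy, OpenCV 4.12 (cv2) and the standard library are available. Lean on these libraries where they do the work, as an engineer would, in place of code of your own. Each camera call takes 0.05 s, during which the arm holds its last target. There are 200 camera calls.

## Working session

There is one attempt and no reset: what is moved stays moved. The work goes in short steps, Python scripts to look and compute and a tool call to move; the robot and the scene stay as the last step left them, time stands still between calls to the robot, and variables do not carry over. Pictures are saved under pics/ and viewed, at most 10 in all, crops included, and the job is handed in when it is done.

Besides the shell and the picture viewer there is one more tool, called after ">>>" by a JSON object that holds its "name" and its "arguments". step_arm: Moves the arm, as the interface text tells. Its arguments: {"type":"object","properties":{"moves":{"type":"array"},"grip":{"type":"number"}},"required":["moves"]}

```bash
ls; mkdir -p pics; python3 - <<'E'
from cell import env, optics
import cv2,json,numpy as np
print(env.state(), env.grip_depth)
a=[]
for n in("scene","top"):
    c=optics.read_camera(n); cv2.imwrite(f"pics/{n}0.png",c["pixels"]); print(n,np.round(c["mtx"],1).tolist(),np.round(c["view"],3).tolist())
E
```

```text
pics
{'t': 0.0, 'joints': array([ 1.02438022e+00,  4.91581746e-01,  1.55946487e+00, -4.10497144e-06,
        1.09172701e+00, -1.05605735e-01]), 'qvel': array([-0.00147482, -0.0002439 , -0.00011362,  0.00034123, -0.00063318,
        0.00116201]), 'tau': array([ 5.69244839e-04, -6.12635565e+01, -2.58194089e+01,  6.92756195e-02,
        4.81048494e-02, -7.45157809e-05]), 'eef_pos': array([266.51871225, 565.03931195, 214.04266406]), 'tcp_rot': array([-3.14041788e+00, -1.20865542e-04,  2.70078410e+00]), 'ft_force': array([ 0.17184913, -0.77211211,  0.52084937]), 'moment': array([0.004512  , 0.03338018, 0.03416145]), 'grip_force': 0.0, 'opening': 0.9990336528618483} -18.8
scene [[485.7, 0.0, 278.1], [0.0, 485.7, 207.2], [0.0, 0.0, 1.0]] [[0.71, 0.704, 0.005, -395.319], [0.592, -0.592, -0.548, -297.355], [-0.382, 0.392, -0.837, 1551.328], [0.0, 0.0, 0.0, 1.0]]
top [[529.0, 0.0, 273.5], [0.0, 529.0, 203.1], [0.0, 0.0, 1.0]] [[0.013, -1.0, 0.018, -67.258], [-0.997, -0.014, -0.076, 570.372], [0.077, -0.017, -0.997, 1185.957], [0.0, 0.0, 0.0, 1.0]]
```

View pics/scene0.png

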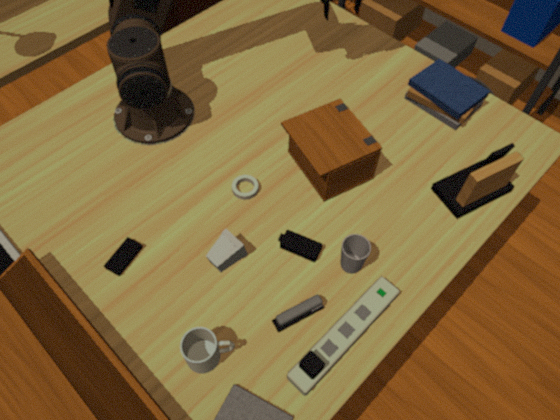

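View pics/top0.png

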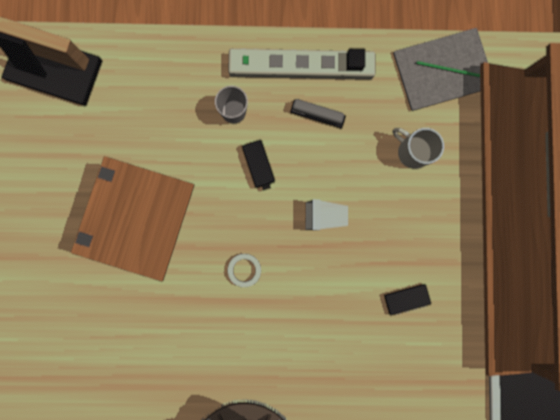

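The scene view shows the box lid (corners about (283,125), (342,102), (379,148)), with its hinges on the right. The pot lies at (226,249). In the top view the lid's corners are (105,157), (193,185), (163,280) and (73,250), with the hinges on the left (+y). The pot is at (327,215), mouth to the left.

```bash
cat > h.py <<'E'
import numpy as np, cv2
from cell import env, optics
def ray(c,uv):
    V=np.array(c["view"]);R,t=V[:3,:3],V[:3,3]
    d=R.T@np.linalg.solve(np.array(c["mtx"]),[uv[0],uv[1],1.]); return -R.T@t, d/np.linalg.norm(d)
def onz(c,uv,z):
    o,d=ray(c,uv); return o+d*(z-o[2])/d[2]
def tri(obs):
    A=np.zeros((3,3));b=np.zeros(3)
    for c,uv in obs:
        o,d=ray(c,uv);P=np.eye(3)-np.outer(d,d);A+=P;b+=P@o
    p=np.linalg.solve(A,b); return p,[np.linalg.norm(np.cross(p-ray(c,uv)[0],ray(c,uv)[1])) for c,uv in obs]
def proj(c,p):
    q=c["mtx"]@(c["view"]@np.append(p,1))[:3]; return q[:2]/q[2]
def crop(img,x,y,w,h,s): return cv2.resize(img[y:y+h,x:x+w],None,fx=s,fy=s,interpolation=cv2.INTER_CUBIC)
E
python3 - <<'E'
from h import *
s=cv2.imread("pics/scene0.png");t=cv2.imread("pics/top0.png")
a=np.vstack([np.hstack([crop(s,270,90,130,110,3),crop(t,65,150,135,110*1,3)[:, :390]]),np.hstack([crop(s,190,220,65,45,6),crop(t,290,195,65,45,6)])])
cv2.imwrite("pics/c1.png",a);print(a.shape)
E
```

```text
(600, 780, 3)
```

View pics/c1.png

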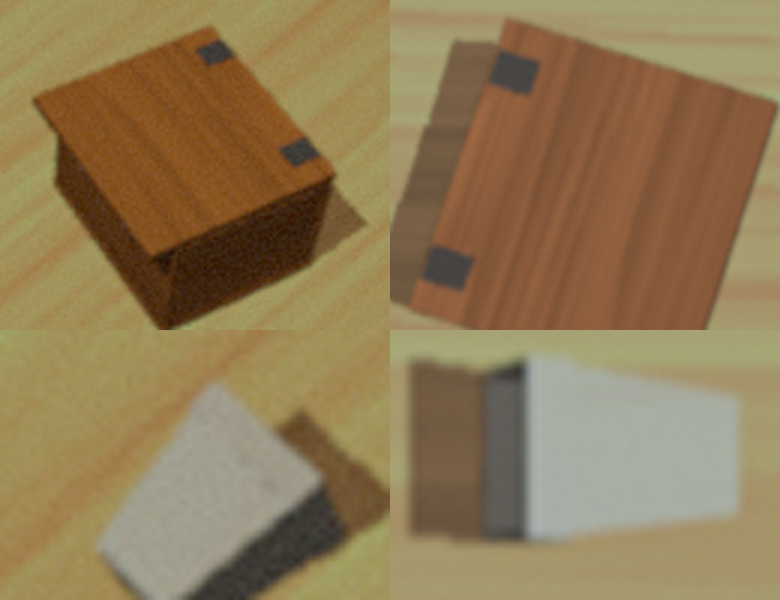

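```bash
python3 - <<'E'
from h import *
s=optics.read_camera("scene");t=optics.read_camera("top")
pts={"A front lowx":((281,122.7),(163,280)),"B hinge lowx":((341,99),(73,250)),"C hinge hix":((381.7,148.7),(103.3,156)),"D front hix":((321.7,175),(193.7,184.3)),
"rim lo":((225.5,228.7),(312.8,230)),"rim hi":((243.7,245),(312.8,199.7)),"foot lo":((206.3,255.8),(348.3,225.8)),"foot hi":((217.5,265),(348.3,206.2))}
P={}
for k,(a,b) in pts.items():
    p,e=tri([(s,a),(t,b)]);P[k]=p;print(k,p.round(1),np.round(e,1))
for i,j in ("AB","BC","CD","DA"):
    f=lambda c:[v for k,v in P.items() if k[0]==c and k[1]==' '][0]
    print(i,j,np.linalg.norm(f(i)-f(j)).round(1))
print(np.linalg.norm(P["rim lo"]-P["rim hi"]),np.linalg.norm(P["foot lo"]-P["foot hi"]))
H=(P["B hinge lowx"]+P["C hinge hix"])/2;E=(P["A front lowx"]+P["D front hix"])/2
print("hinge",H,"edge",E,"yaw from axes",np.arctan2(*(H-E)[[1,0]]),np.arctan2(*(P["C hinge hix"]-P["B hinge lowx"])[[1,0]])+np.pi/2)
v=(P["rim lo"]+P["rim hi"]-P["foot lo"]-P["foot hi"])/2;print("pot axis yaw",np.arctan2(v[1],v[0]),v)
E
```

```text
A front lowx [402.7 165.1 140.5] [0.4 0.4]
B hinge lowx [461.8 348.5 144.2] [1.3 1.3]
C hinge hix [655.4 296.5 132.2] [0.9 0.9]
D front hix [600.9 109.9 137.7] [2.8 2.8]
rim lo [ 510.2 -145.6   64.7] [0.6 0.6]
rim hi [ 577.4 -145.    63.7] [0.9 0.9]
foot lo [ 522.3 -226.3   41. ] [2.2 2.2]
foot hi [ 565.7 -225.3   49.2] [1.8 1.8]
A B 192.7
B C 200.9
C D 194.5
D A 205.7
67.14573370484628 44.117789200632465
hinge [558.62283889 322.52115422 138.16805156] edge [501.83379338 137.47922286 139.07453622] yaw from axes 1.2730229364794634 1.3082865250812872
pot axis yaw 1.5733605629007883 [-0.20640873 80.49503632 19.0763999 ]
```

>>> {"name": "step_arm", "arguments": {"moves": [{"tx":-400,"ty":-316,"tz":0,"roll":1.41},{"tx":-400,"ty":-316,"tz":0,"roll":1.41},{"tx":-400,"ty":-316,"tz":0,"roll":1.41},{"tx":-400,"ty":-316,"tz":0,"roll":1.41},{"tx":-400,"ty":-316,"tz":0,"roll":1.41},{"tx":-400,"ty":-316,"tz":0,"roll":1.41},{"tx":-400,"ty":-316,"tz":0,"roll":1.41},{"tx":-400,"ty":-316,"tz":0,"roll":1.41},{"tx":-400,"ty":-316,"tz":0,"roll":1.41},{"tx":-400,"ty":-316,"tz":0,"roll":1.41},{"tx":-400,"ty":-316,"tz":0,"roll":1.41},{"tx":-400,"ty":-316,"tz":0,"roll":1.41}], "grip": 0}}

```text
t: 1.2
eef_pos: [489.8, 115.5, 214.8]
tcp_rot: [3.141, -0.0, 1.283]
ft_force: [1.4, 0.9, -0.1]
opening: 0.216
grip_force: 0.0
```

>>> {"name": "step_arm", "arguments": {"moves": [{"tz":33},{"tz":66},{"tz":97},{"tz":97},{"tz":97},{"tz":97}]}}

```text
validation failed for argument at $.mo...
```

```bash
python3 - <<'E'
from h import *
c=optics.read_camera("wrist");w=c["pixels"]
t=optics.read_camera("top")["pixels"]
cv2.imwrite("pics/w1.png",np.hstack([cv2.resize(w,(400,300)),crop(t,60,140,240,180,400/240)]))
s=env.state();print(s["eef_pos"],s["tcp_rot"],s["joints"],s["ft_force"])
E
```

```text
[491.4143381  113.14372674 214.51852866] [3.14067429e+00 2.92852194e-04 1.28396691e+00] [ 9.55728733e-02  3.20051080e-01  1.84972145e+00 -7.44266471e-04
  9.71077498e-01  3.82822004e-01] [ 0.62348058  0.78658392 -0.21119566]
```

View pics/w1.png

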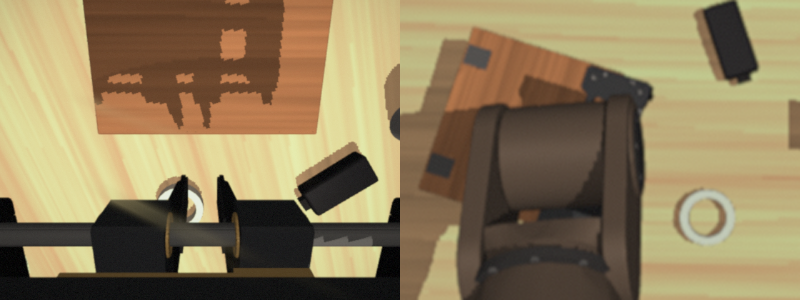

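The wrist view (left) shows the lid's free edge level at row 133, columns 97 to 317, so the tool is square to it and centred. The fingers are clear of the edge.

>>> {"name": "step_arm", "arguments": {"moves": [{"tx":0,"ty":0,"tz":33,"roll":0},{"tx":0,"ty":0,"tz":66,"roll":0},{"tx":0,"ty":0,"tz":97,"roll":0},{"tx":0,"ty":0,"tz":97,"roll":0},{"tx":0,"ty":0,"tz":97,"roll":0},{"tx":0,"ty":0,"tz":97,"roll":0}]}}

```text
t: 1.8
eef_pos: [489.8, 118.0, 118.9]
tcp_rot: [3.141, -0.001, 1.291]
ft_force: [0.4, -0.2, 0.1]
opening: 0.006
grip_force: 0.0
```

```bash
python3 - <<'E'
from h import *
s=env.state();print(s["eef_pos"],s["tcp_rot"],s["ft_force"])
x=np.array([.277,.961]);print("outside edge by",np.dot(np.array([501.8,137.5])-s["eef_pos"][:2],x))
E
```

```text
[489.81056466 117.99741419 118.94780952] [ 3.14050257e+00 -5.47270751e-04  1.29144204e+00] [ 0.37060163 -0.16171754  0.05808335]
outside edge by 22.063058554293516
```

>>> {"name": "step_arm", "arguments": {"moves": [{"tx":4,"ty":0,"tz":0,"roll":0},{"tx":7,"ty":0,"tz":0,"roll":0},{"tx":9,"ty":0,"tz":0,"roll":0},{"tx":10,"ty":0,"tz":0,"roll":0},{"tx":11,"ty":0,"tz":0,"roll":0},{"tx":12,"ty":0,"tz":0,"roll":0},{"tx":12,"ty":0,"tz":0,"roll":0}]}}

```text
t: 2.38
eef_pos: [492.4, 127.5, 118.5]
tcp_rot: [3.141, 0.003, 1.292]
ft_force: [-3.8, -18.4, 10.3]
opening: 0.007
grip_force: 9.2
```

>>> {"name": "step_arm", "arguments": {"moves": [{"tx":0,"ty":0,"tz":-4,"roll":0},{"tx":0.3,"ty":0,"tz":-9,"roll":0},{"tx":0.6,"ty":0,"tz":-14,"roll":0},{"tx":1,"ty":0,"tz":-20,"roll":0},{"tx":1.7,"ty":0,"tz":-25,"roll":0},{"tx":2.3,"ty":0,"tz":-30,"roll":0},{"tx":3.1,"ty":0,"tz":-35,"roll":0},{"tx":4,"ty":0,"tz":-40,"roll":0},{"tx":4,"ty":0,"tz":-40,"roll":0}]}}

```text
t: 3.13
eef_pos: [493.6, 131.9, 158.7]
tcp_rot: [3.141, 0.002, 1.291]
ft_force: [-0.2, -10.9, 1.4]
opening: 0.004
grip_force: 5.7
```

```bash
python3 - <<'E'
from h import *
c=optics.read_camera("wrist");w=c["pixels"]
t=optics.read_camera("scene")["pixels"]
cv2.imwrite("pics/w2.png",np.hstack([cv2.resize(w,(400,300)),crop(t,200,40,240,180,400/240)]))
E
```

```text
(no output)
```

View pics/w2.png

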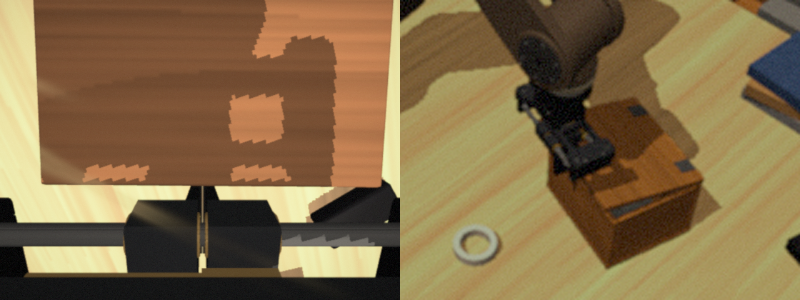

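The wrist view shows the lid edge sitting against the finger at row 185, and the scene view shows a gap below the lid at (650,205). So the lid is riding up on the fingers.

>>> {"name": "step_arm", "arguments": {"moves": [{"tx":3.2,"ty":0,"tz":-9.5,"roll":0},{"tx":6,"ty":0,"tz":-19,"roll":0},{"tx":9,"ty":0,"tz":-28,"roll":0},{"tx":12.6,"ty":0,"tz":-37,"roll":0},{"tx":16.6,"ty":0,"tz":-46,"roll":0},{"tx":21,"ty":0,"tz":-55,"roll":0},{"tx":26,"ty":0,"tz":-63,"roll":0},{"tx":31.5,"ty":0,"tz":-71,"roll":0},{"tx":37,"ty":0,"tz":-79,"roll":0},{"tx":43,"ty":0,"tz":-87,"roll":0},{"tx":43,"ty":0,"tz":-87,"roll":0}]}}

```text
t: 4.15
eef_pos: [506.2, 174.4, 246.8]
tcp_rot: [3.139, -0.0, 1.291]
ft_force: [-0.9, -6.8, 5.1]
opening: 0.005
grip_force: 3.5
```

>>> {"name": "step_arm", "arguments": {"moves": [{"tx":7.5,"ty":0,"tz":-7,"roll":0},{"tx":14.5,"ty":0,"tz":-14,"roll":0},{"tx":22,"ty":0,"tz":-20,"roll":0},{"tx":29,"ty":0,"tz":-26,"roll":0},{"tx":37,"ty":0,"tz":-31,"roll":0},{"tx":45,"ty":0,"tz":-36,"roll":0},{"tx":53,"ty":0,"tz":-40,"roll":0},{"tx":62,"ty":0,"tz":-44,"roll":0},{"tx":71,"ty":0,"tz":-48,"roll":0},{"tx":80,"ty":0,"tz":-50,"roll":0},{"tx":89,"ty":0,"tz":-52,"roll":0},{"tx":98,"ty":0,"tz":-54,"roll":0}]}}

```text
t: 5.15
eef_pos: [532.8, 269.5, 298.6]
tcp_rot: [-3.141, -0.0, 1.291]
ft_force: [0.2, -0.0, -0.1]
opening: 0.005
grip_force: 0.3
```

>>> {"name": "step_arm", "arguments": {"moves": [{"tx":8,"ty":0,"tz":0,"roll":0},{"tx":16,"ty":0,"tz":0,"roll":0},{"tx":24,"ty":0,"tz":0,"roll":0},{"tx":32,"ty":0,"tz":0,"roll":0},{"tx":40,"ty":0,"tz":0,"roll":0},{"tx":47,"ty":0,"tz":0,"roll":0},{"tx":54,"ty":0,"tz":0,"roll":0},{"tx":60,"ty":0,"tz":0,"roll":0},{"tx":66,"ty":0,"tz":0,"roll":0},{"tx":72,"ty":0,"tz":0,"roll":0},{"tx":78,"ty":0,"tz":0,"roll":0}]}}

```text
t: 6.07
eef_pos: [554.4, 343.9, 298.7]
tcp_rot: [3.142, -0.0, 1.291]
ft_force: [0.0, -0.8, -0.6]
opening: 0.003
grip_force: 0.0
```

```bash
python3 - <<'E'
from h import *
c=optics.read_camera("wrist");w=c["pixels"]
t=optics.read_camera("scene")["pixels"]
cv2.imwrite("pics/w3.png",np.hstack([cv2.resize(w,(400,300)),crop(t,200,40,240,180,400/240)]))
E
```

```text
(no output)
```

View pics/w3.png

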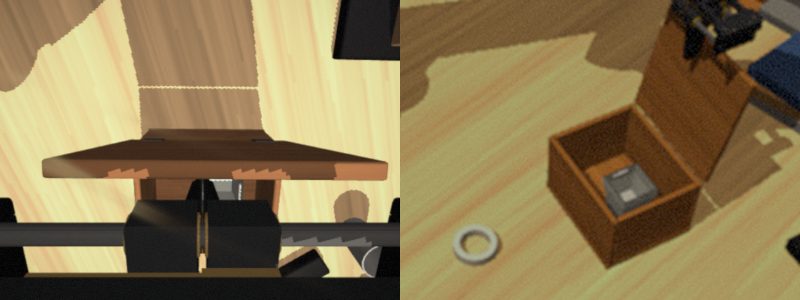

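The lid is leaning right back, clear of the fingers. The scene view shows the base pot in the box near (630,185).

>>> {"name": "step_arm", "arguments": {"moves": [{"tx":-40,"ty":0,"tz":0,"roll":0},{"tx":-80,"ty":0,"tz":0,"roll":0},{"tx":-120,"ty":0,"tz":0,"roll":0},{"tx":-160,"ty":0,"tz":-30,"roll":0},{"tx":-200,"ty":0,"tz":-60,"roll":0},{"tx":-200,"ty":0,"tz":-80,"roll":0},{"tx":-200,"ty":0,"tz":-80,"roll":0},{"tx":-200,"ty":0,"tz":-80,"roll":0}]}}

```text
t: 6.83
eef_pos: [499.1, 150.4, 380.3]
tcp_rot: [3.138, -0.002, 1.289]
ft_force: [-0.1, 0.7, -0.4]
opening: 0.007
grip_force: 0.0
```

```bash
cat >> h.py <<'E'
import pickle
def snap(n,k):
    c=optics.read_camera(n);pickle.dump(c,open(f"pics/{k}.pkl","wb"));return c
def load(k): return pickle.load(open(f"pics/{k}.pkl","rb"))
E
python3 - <<'E'
from h import *
w=snap("wrist","bw1");s=snap("scene","bs1");t=snap("top","bt1")
print(env.state()["eef_pos"])
g=proj(s,np.array([530,230,94.]));print(g);x,y=(g-[48,36]).astype(int)
h=proj(w,np.array([530,230,94.]));print(h)
cv2.imwrite("pics/w4.png",np.hstack([cv2.resize(w["pixels"],(400,300)),crop(s["pixels"],x,y,100,75,4)]));print(x,y)
E
```

```text
[498.69596773 151.5380205  377.51771038]
[329.30838407 145.94882692]
[288.94091305  98.57090541]
281 109
```

View pics/w4.png

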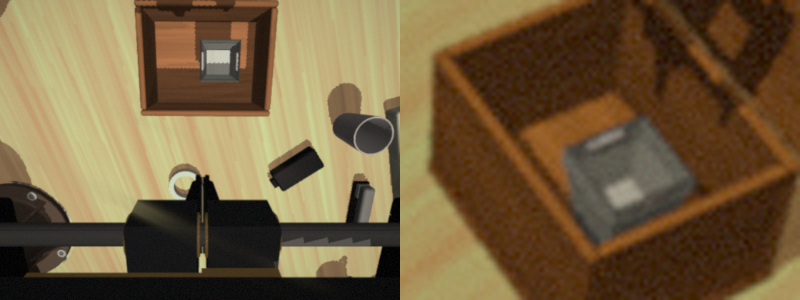

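The wrist view shows the base pot at about (220,61) in the shrunken image, square to the box. Bright clips show at its left and right.

>>> {"name": "step_arm", "arguments": {"moves": [{"tx":20,"ty":-12,"tz":20,"roll":0},{"tx":40,"ty":-12,"tz":50,"roll":0},{"tx":40,"ty":-12,"tz":80,"roll":0},{"tx":40,"ty":-12,"tz":80,"roll":0},{"tx":40,"ty":-12,"tz":80,"roll":0},{"tx":40,"ty":-12,"tz":80,"roll":0}]}}

```text
t: 7.48
eef_pos: [498.9, 193.2, 299.6]
tcp_rot: [3.141, -0.0, 1.291]
ft_force: [-0.0, -0.0, 0.7]
opening: 0.007
grip_force: 0.0
```

```bash
cat > base.py <<'E'
from h import *
import sys
def rect(c,guess,r):
    img=c["pixels"];h=cv2.cvtColor(img,cv2.COLOR_BGR2HSV)
    m=((h[...,1]<75)&(h[...,2]>25)).astype(np.uint8)
    R=np.zeros_like(m);x,y=map(int,guess);R[max(y-r,0):y+r,max(x-r,0):x+r]=1
    m=cv2.morphologyEx(m*R,cv2.MORPH_OPEN,np.ones((3,3)))
    cs,_=cv2.findContours(m,cv2.RETR_EXTERNAL,cv2.CHAIN_APPROX_NONE)
    k=max(cs,key=cv2.contourArea);return cv2.minAreaRect(k),cv2.boxPoints(cv2.minAreaRect(k))
E
python3 - <<'E'
from base import *
w2=snap("wrist","bw2");w1=load("bw1")
print(env.state()["eef_pos"])
g1=np.array([220*1.4,61*1.4]);p=onz(w1,g1,94);g2=proj(w2,p);print(p,g2)
v=w2["pixels"].copy()
rr=[]
for w,g,r in((w1,g1,38),(w2,g2,60)):
    a,b=rect(w,g,r);rr.append(b);print(a);q=np.array([onz(w,u,94) for u in b]);print(q.round(1).tolist(),q.mean(0),[np.linalg.norm(q[i]-q[i-1]).round(1) for i in range(4)])
cv2.polylines(v,[rr[1].astype(int)],True,(0,0,255),1)
x,y=max(int(g2[0])-100,0),max(int(g2[1])-75,0)
cv2.imwrite("pics/w5.png",crop(v,x,y,200,150,4));print(x,y)
E
```

```text
[499.01407292 193.01656146 300.08417411]
[555.85051279 238.07202609  94.        ] [325.41080493 124.35919608]
((308.0, 84.5), (59.0, 56.0), 90.0)
[[533.3, 279.5, 94.0], [595.8, 261.3, 94.0], [579.9, 196.9, 94.0], [514.7, 215.8, 94.0]] [555.93350813 238.35871614  94.        ] [np.float64(66.3), np.float64(65.1), np.float64(66.4), np.float64(67.9)]
((325.0867919921875, 123.4411392211914), (66.66310119628906, 68.27237701416016), 1.3971810340881348)
[[513.7, 216.3, 94.0], [533.4, 280.2, 94.0], [595.8, 260.6, 94.0], [579.3, 195.6, 94.0]] [555.54422478 238.20051608  94.        ] [np.float64(68.8), np.float64(66.8), np.float64(65.4), np.float64(67.0)]
225 49
```

View pics/w5.png

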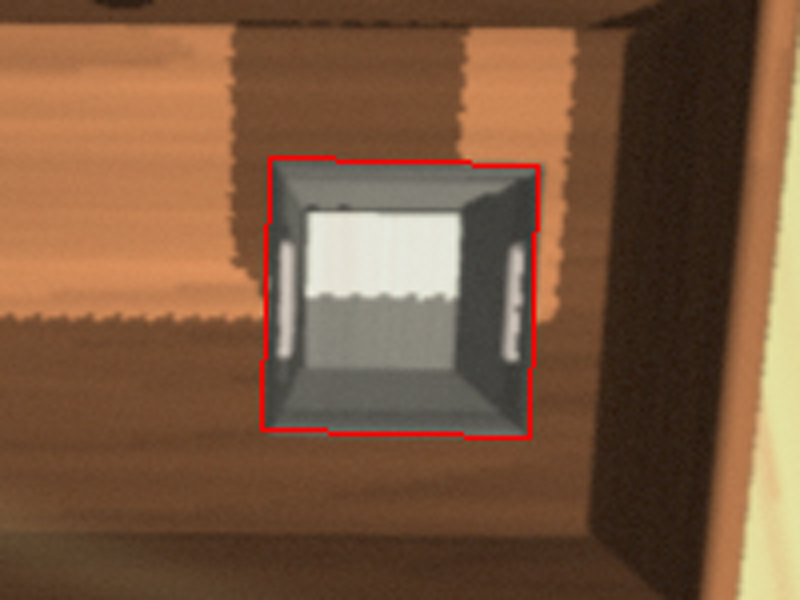

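The outline (red) fits the base pot's rim closely: 67 mm square at z = 94, the same from both wrist positions. The centre is (555.7, 238.3) and it is square to the tool. Next is the pen pot.

>>> {"name": "step_arm", "arguments": {"moves": [{"tx":-35,"ty":15,"tz":0,"roll":-0.05},{"tx":-70,"ty":30,"tz":0,"roll":-0.1},{"tx":-105,"ty":46,"tz":0,"roll":-0.15},{"tx":-140,"ty":61,"tz":0,"roll":-0.2},{"tx":-175,"ty":77,"tz":15,"roll":-0.25},{"tx":-208,"ty":91,"tz":35,"roll":-0.28},{"tx":-240,"ty":105,"tz":55,"roll":-0.28},{"tx":-272,"ty":119,"tz":75,"roll":-0.28},{"tx":-307,"ty":135,"tz":95,"roll":-0.28},{"tx":-307,"ty":135,"tz":130,"roll":-0.28},{"tx":-307,"ty":135,"tz":150,"roll":-0.28},{"tx":-307,"ty":135,"tz":150,"roll":-0.28}], "grip": 92}}

```text
t: 8.53
eef_pos: [542.3, -140.2, 146.2]
tcp_rot: [-3.138, -0.002, 1.569]
ft_force: [-0.4, 0.8, -0.1]
opening: 0.789
grip_force: 0.0
```

```bash
python3 - <<'E'
from h import *
s=env.state();print(s["eef_pos"],s["tcp_rot"],s["opening"])
t=load("bt1");print(onz(t,(312.8,199.7),68.9),onz(t,(312.8,230),68.9))
E
```

```text
[ 542.25789758 -140.23063673  146.22488388] [-3.13770156e+00 -1.56447853e-03  1.56882905e+00] 0.7885597674283963
[ 576.37507211 -145.22304422   68.9       ] [ 509.77141325 -145.68052534   68.9       ]
```

>>> {"name": "step_arm", "arguments": {"moves": [{"tx":1,"ty":0.5,"tz":10,"roll":0},{"tx":1,"ty":0.5,"tz":30,"roll":0},{"tx":1,"ty":0.5,"tz":55,"roll":0},{"tx":1,"ty":0.5,"tz":80,"roll":0},{"tx":1,"ty":0.5,"tz":105,"roll":0},{"tx":1,"ty":0.5,"tz":125,"roll":0},{"tx":1,"ty":0.5,"tz":134,"roll":0},{"tx":1,"ty":0.5,"tz":134,"roll":0},{"tx":1,"ty":0.5,"tz":134,"roll":0}]}}

```text
t: 9.28
eef_pos: [544.8, -138.4, 15.9]
tcp_rot: [3.14, 0.001, 1.571]
ft_force: [0.1, 0.3, -0.0]
opening: 0.967
grip_force: 0.0
```

>>> {"name": "step_arm", "arguments": {"moves": [{"tx":0,"ty":0,"tz":0,"roll":0},{"tx":0,"ty":0,"tz":0,"roll":0},{"tx":0,"ty":0,"tz":0,"roll":0},{"tx":0,"ty":0,"tz":0,"roll":0},{"tx":0,"ty":0,"tz":0,"roll":0}], "grip": 55}}

```text
t: 9.7
eef_pos: [544.2, -138.5, 15.2]
tcp_rot: [3.141, 0.0, 1.571]
ft_force: [-0.6, 1.4, 4.6]
opening: 0.704
grip_force: 30.0
```

>>> {"name": "step_arm", "arguments": {"moves": [{"tx":-2,"ty":0,"tz":-4.5,"roll":0},{"tx":-4.6,"ty":0,"tz":-8.7,"roll":0},{"tx":-7,"ty":0,"tz":-13,"roll":0},{"tx":-10,"ty":0,"tz":-17,"roll":0},{"tx":-13,"ty":0,"tz":-20.5,"roll":0},{"tx":-17,"ty":0,"tz":-24,"roll":0},{"tx":-20,"ty":0,"tz":-28,"roll":0},{"tx":-24,"ty":0,"tz":-31,"roll":0},{"tx":-32,"ty":0,"tz":-37,"roll":0},{"tx":-41,"ty":0,"tz":-41,"roll":0},{"tx":-41,"ty":0,"tz":-41,"roll":0}]}}

```text
t: 10.62
eef_pos: [544.4, -181.3, 56.6]
tcp_rot: [3.14, 0.001, 1.57]
ft_force: [-0.4, -0.4, -1.8]
opening: 0.703
grip_force: 30.0
```

```bash
python3 - <<'E'
from h import *
s=snap("scene","p1");t=snap("top","p1t");print(env.state()["ft_force"],env.state()["moment"])
cv2.imwrite("pics/w6.png",np.hstack([crop(s["pixels"],150,170,133,150,3),crop(t["pixels"],260,150,133,150,3)]))
E
```

```text
[ 0.14419898  1.00157374 -2.00026041] [ 0.05259181  0.02650312 -0.02517602]
```

View pics/w6.png

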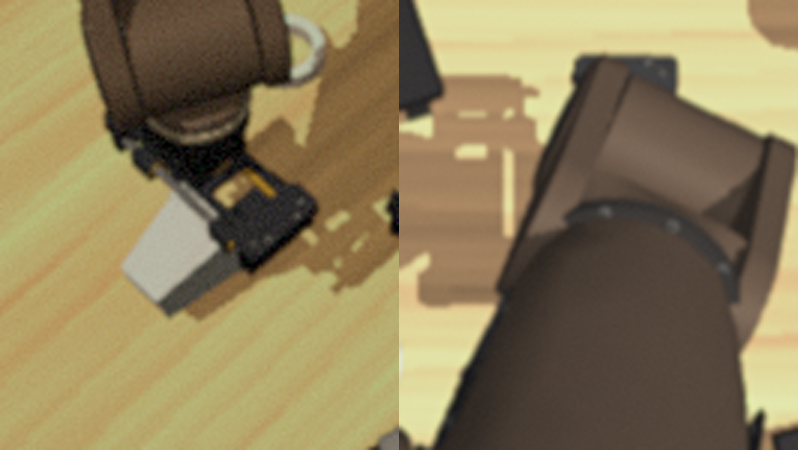

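The scene view (left) shows the pot held by its collar with the foot at about (145,290). It is carried level and has not swung down: the pads' twist friction holds it. I'll try a softer grip by commanding an opening close to the collar width.

>>> {"name": "step_arm", "arguments": {"moves": [{"tx":0,"ty":0,"tz":0,"roll":0},{"tx":0,"ty":0,"tz":0,"roll":0},{"tx":0,"ty":0,"tz":0,"roll":0}], "grip": 66.5}}

```text
t: 10.97
eef_pos: [543.7, -179.1, 55.4]
tcp_rot: [-3.141, -0.0, 1.571]
ft_force: [-0.2, 0.4, -2.4]
opening: 0.705
grip_force: 30.0
```

>>> {"name": "step_arm", "arguments": {"moves": [{"tx":0,"ty":0,"tz":0,"roll":0},{"tx":0,"ty":0,"tz":0,"roll":0},{"tx":0,"ty":0,"tz":0,"roll":0}], "grip": 66.9}}

```text
t: 11.22
eef_pos: [543.9, -179.2, 55.5]
tcp_rot: [-3.142, -0.0, 1.571]
ft_force: [0.4, -0.1, -2.1]
opening: 0.708
grip_force: 9.3
```

```bash
cat > foot.py <<'E'
from h import *
def foot(c,xh=566,xl=522):
    h=cv2.cvtColor(c["pixels"],cv2.COLOR_BGR2HSV);m=((h[...,1]<45)&(h[...,2]>110)).astype(np.uint8)
    R=np.zeros_like(m);R[215:290,170:245]=1
    m=cv2.morphologyEx(m*R,cv2.MORPH_OPEN,np.ones((2,2)));cs,_=cv2.findContours(m,0,1)
    k=max(cs,key=cv2.contourArea)[:,0]
    out=[]
    for n,x,u in(("low",xh,k[k[:,1].argmax()]),("left",xl,k[k[:,0].argmin()])):
        o,d=ray(c,u);out.append((n,u.tolist(),(o+d*(x-o[0])/d[0]).round(1).tolist()))
    return out
E
python3 - <<'E'
from foot import *
print(foot(load("p1")));print(foot(snap("scene","p2")));s=env.state();print(s["moment"],s["eef_pos"],s["grip_force"])
E
```

```text
[('low', [201, 270], [566.0, -270.2, 87.3]), ('left', [192, 259], [522.0, -263.7, 74.8])]
[('low', [202, 270], [566.0, -267.7, 83.7]), ('left', [193, 258], [522.0, -260.4, 75.5])]
[0.0226743  0.1146023  0.06451074] [ 543.85209174 -179.27920447   55.57733444] 9.260161963502469
```

>>> {"name": "step_arm", "arguments": {"moves": [{"tx":0,"ty":0,"tz":10,"roll":0},{"tx":0,"ty":0,"tz":10,"roll":0},{"tx":0,"ty":0,"tz":10,"roll":0}], "grip": 67.1}}

```text
t: 11.52
eef_pos: [543.6, -179.3, 45.0]
tcp_rot: [-3.141, -0.0, 1.571]
ft_force: [-0.2, 0.5, -0.6]
opening: 0.707
grip_force: 0.2
```

```bash
python3 - <<'E'
from foot import *
print(foot(snap("scene","p3")));s=env.state();print(s["moment"],s["eef_pos"],s["grip_force"],s["opening"],s["ft_force"])
E
```

```text
[('low', [207, 275], [566.0, -258.4, 42.0]), ('left', [197, 263], [522.0, -254.0, 39.4])]
[-0.06720881  0.12574172 -0.00909777] [ 543.70510029 -179.33272143   45.27562506] 0.1865588128566742 0.7034301738029138 [-0.15651839 -0.25614544 -0.88263288]
```

>>> {"name": "step_arm", "arguments": {"moves": [{"tx":0,"ty":0,"tz":0,"roll":0},{"tx":0,"ty":0,"tz":0,"roll":0},{"tx":-4,"ty":0,"tz":-4,"roll":0},{"tx":-9,"ty":0,"tz":-8,"roll":0},{"tx":-14,"ty":0,"tz":-11,"roll":0},{"tx":-19,"ty":0,"tz":-14,"roll":0},{"tx":-24,"ty":0,"tz":-16,"roll":0},{"tx":-28,"ty":0,"tz":-18,"roll":0},{"tx":-28,"ty":0,"tz":-18,"roll":0}], "grip": 67.0}}

```text
t: 12.32
eef_pos: [544.1, -208.5, 64.1]
tcp_rot: [3.141, 0.001, 1.57]
ft_force: [0.3, 0.4, -0.0]
opening: 0.708
grip_force: 0.0
```

```bash
python3 - <<'E'
from foot import *
print(foot(snap("scene","p4")));s=env.state();print(s["moment"],s["eef_pos"],s["grip_force"],s["opening"],s["ft_force"])
E
```

```text
[('low', [208, 275], [566.0, -255.8, 38.1]), ('left', [198, 262], [522.0, -250.6, 40.2])]
[-0.02529963  0.08737862  0.06482936] [ 543.90848161 -207.95653947   63.83016094] 0.0 0.7029296215737117 [-0.01400535 -0.3667605   0.12825323]
```

>>> {"name": "step_arm", "arguments": {"moves": [{"tx":0,"ty":0,"tz":0,"roll":0},{"tx":0,"ty":0,"tz":0,"roll":0},{"tx":0,"ty":0,"tz":-15,"roll":0},{"tx":0,"ty":0,"tz":-50,"roll":0},{"tx":40,"ty":0,"tz":-85,"roll":0},{"tx":80,"ty":0,"tz":-100,"roll":0},{"tx":120,"ty":0,"tz":-100,"roll":0},{"tx":160,"ty":0,"tz":-100,"roll":0},{"tx":190,"ty":0,"tz":-100,"roll":0},{"tx":220,"ty":0,"tz":-100,"roll":0},{"tx":220,"ty":0,"tz":-100,"roll":0}], "grip": 90}}

```text
t: 13.28
eef_pos: [543.2, 17.3, 163.7]
tcp_rot: [-3.141, -0.001, 1.575]
ft_force: [-0.5, -0.3, -1.1]
opening: 0.946
grip_force: 0.0
```

```bash
python3 - <<'E'
from h import *
s=snap("scene","q1");t=snap("top","q1t")
cv2.imwrite("pics/q.png",np.hstack([crop(s["pixels"],180,215,80,80,5),crop(t["pixels"],290,180,80,80,5)]))
for c,R in((s,(190,225,60,60)),(t,(290,190,80,55))):
    x,y,w,h=R;hs=cv2.cvtColor(c["pixels"],cv2.COLOR_BGR2HSV)
    m=((hs[...,1]<45)&(hs[...,2]>110)).astype(np.uint8);q=np.zeros_like(m);q[y:y+h,x:x+w]=m[y:y+h,x:x+w]
    k=max(cv2.findContours(q,0,1)[0],key=cv2.contourArea);print(cv2.contourArea(k),cv2.boundingRect(k),cv2.approxPolyDP(k,2.5,True)[:,0].tolist())
E
```

```text
662.0 (196, 237, 37, 38) [[216, 237], [196, 263], [206, 274], [232, 253]]
991.5 (320, 200, 42, 31) [[320, 206], [320, 228], [334, 230], [361, 226], [361, 207], [331, 200]]
```

```bash
python3 - <<'E'
from h import *
s=load("q1");t=load("q1t")
for u in((216,236.5),(232.5,253)):print("sc rim",onz(s,u,68.9).round(1))
for u in((196,263),(206,274.5)):print("sc foot",onz(s,u,43.4).round(1))
hs=cv2.cvtColor(t["pixels"],cv2.COLOR_BGR2HSV)
print(hs[212:222:4,312:366,2]);print(hs[216,312:366,1])
g=hs[...,1]<60
for c in range(318,364,4):r=np.where(g[190:245,c])[0]+190;print(c,r.min() if len(r) else 0,r.max() if len(r) else 0,end='; ')
for y in(-175,-180,-185):print(y,proj(t,[543,y,68.9]).round(1))
E
```

```text
sc rim [ 512.9 -178.8   68.9]
sc rim [ 577.1 -181.    68.9]
sc foot [ 522.1 -256.7   43.4]
sc foot [ 563.8 -259.6   43.4]
[[144 143 143 142 144 144 138 125 119 117 117 118 118 116 118 153 201 216
  215 214 215 215 215 214 214 214 215 215 214 214 214 215 215 214 215 214
  215 215 214 214 214 214 214 215 214 214 214 215 215 210 206 206 205 206]
 [146 146 145 147 146 147 141 127 119 118 118 117 117 115 128 168 206 217
  216 214 215 215 215 215 215 215 215 215 215 214 214 215 214 215 215 215
  214 214 214 215 215 214 215 215 214 214 214 214 215 212 207 207 206 206]
 [144 143 145 143 144 144 139 127 119 118 116 117 118 117 136 179 209 216
  215 214 215 215 215 214 215 215 215 214 215 215 215 214 214 214 215 214
  214 214 214 215 215 215 214 215 215 215 215 215 215 212 206 206 205 205]]
[105 107 107 108 108 108  99  72  32  19  22  20  22  22  18  12  11   9
  12  12  11  12  12  15  15  17  15  17  17  15  15  15  15  17  17  17
  15  15  17  17  17  18  17  18  18  18  18  18  18  25  51  76  84  83]
318 0 0; 322 203 230; 326 201 230; 330 200 231; 334 200 230; 338 202 229; 342 203 229; 346 204 228; 350 205 228; 354 205 227; 358 206 227; 362 208 225; -175 [326.2 215. ]
-180 [328.5 215.1]
-185 [330.8 215.1]
```

>>> {"name": "step_arm", "arguments": {"moves": [{"tx":-40,"ty":0,"tz":0,"roll":0},{"tx":-80,"ty":0,"tz":0,"roll":0},{"tx":-120,"ty":0,"tz":20,"roll":0},{"tx":-155,"ty":0,"tz":40,"roll":0},{"tx":-186,"ty":0,"tz":60,"roll":0},{"tx":-186,"ty":0,"tz":80,"roll":0},{"tx":-186,"ty":0,"tz":95,"roll":0},{"tx":-186,"ty":0,"tz":105,"roll":0},{"tx":-186,"ty":0,"tz":105,"roll":0},{"tx":-186,"ty":0,"tz":105,"roll":0}]}}

```text
t: 14.22
eef_pos: [543.7, -173.7, 58.6]
tcp_rot: [-3.141, -0.0, 1.57]
ft_force: [0.4, 0.3, 0.6]
opening: 0.944
grip_force: 0.0
```

>>> {"name": "step_arm", "arguments": {"moves": [{"tx":0,"ty":0,"tz":0,"roll":0},{"tx":0,"ty":0,"tz":0,"roll":0},{"tx":0,"ty":0,"tz":0,"roll":0},{"tx":0,"ty":0,"tz":0,"roll":0},{"tx":0,"ty":0,"tz":0,"roll":0},{"tx":0,"ty":0,"tz":-10,"roll":0},{"tx":0,"ty":0,"tz":-20,"roll":0},{"tx":0,"ty":0,"tz":-30,"roll":0},{"tx":0,"ty":0,"tz":-40,"roll":0},{"tx":0,"ty":0,"tz":-40,"roll":0},{"tx":0,"ty":0,"tz":-40,"roll":0}], "grip": 55}}

```text
t: 15.13
eef_pos: [544.1, -173.5, 99.5]
tcp_rot: [3.14, 0.001, 1.571]
ft_force: [-0.8, 0.4, -2.5]
opening: 0.697
grip_force: 30.0
```

```bash
python3 - <<'E'
from foot import *
print(foot(snap("scene","p5")));s=env.state();print(s["moment"],s["eef_pos"],s["grip_force"],s["opening"],s["ft_force"])
E
```

```text
[('low', [205, 267], [566.0, -258.0, 85.8]), ('left', [196, 256], [522.0, -251.2, 73.6])]
[ 0.03289712  0.06905585 -0.01344253] [ 543.80815267 -173.39053172   98.87167919] 29.99839212745428 0.6958041427695966 [-0.75722175  0.03740373 -2.87623183]
```

>>> {"name": "step_arm", "arguments": {"moves": [{"tx":0,"ty":0,"tz":0,"roll":0},{"tx":0,"ty":0,"tz":0,"roll":0},{"tx":0,"ty":0,"tz":0,"roll":0}], "grip": 66.2}}

```text
t: 15.43
eef_pos: [543.7, -173.3, 98.2]
tcp_rot: [-3.141, -0.0, 1.571]
ft_force: [0.1, -0.5, -1.9]
opening: 0.698
grip_force: 24.0
```

```bash
python3 - <<'E'
from foot import *
print(foot(snap("scene","p6")));s=env.state();print(s["moment"],s["eef_pos"],s["grip_force"],s["opening"],s["ft_force"])
E
```

```text
[('low', [206, 268], [566.0, -256.1, 77.7]), ('left', [196, 256], [522.0, -251.2, 73.6])]
[ 0.0425805   0.09247123 -0.03531626] [ 543.72869116 -173.33611047   98.22723868] 23.621954466216266 0.6970804233079082 [-0.35422944 -0.40949044 -1.82151802]
```

>>> {"name": "step_arm", "arguments": {"moves": [{"tx":0,"ty":0,"tz":0,"roll":0},{"tx":0,"ty":0,"tz":0,"roll":0},{"tx":0,"ty":0,"tz":0,"roll":0}], "grip": 66.6}}

```text
t: 15.73
eef_pos: [543.8, -173.4, 98.5]
tcp_rot: [-3.142, -0.0, 1.571]
ft_force: [-0.1, 0.3, -2.0]
opening: 0.699
grip_force: 12.1
```

```bash
python3 - <<'E'
from foot import *
print(foot(snap("scene","p6")));s=env.state();print(s["moment"],s["eef_pos"],s["grip_force"],s["opening"],s["ft_force"])
E
```

```text
[('low', [213, 268], [566.0, -237.6, 50.9]), ('left', [203, 257], [522.0, -233.6, 44.1])]
[ 0.07354903  0.03990994 -0.01230362] [ 543.80470739 -173.34676169   98.50647933] 12.223659181036055 0.7053895899106024 [-0.58418304 -0.11280051 -2.1095515 ]
```

>>> {"name": "step_arm", "arguments": {"moves": [{"tx":0,"ty":0,"tz":0,"roll":0},{"tx":0,"ty":0,"tz":0,"roll":0},{"tx":0,"ty":0,"tz":0,"roll":0},{"tx":0,"ty":0,"tz":0,"roll":0}], "grip": 66.65}}

```text
t: 16.12
eef_pos: [543.9, -173.4, 98.6]
tcp_rot: [3.141, -0.0, 1.571]
ft_force: [0.0, 0.2, -2.4]
opening: 0.699
grip_force: 10.7
```

```bash
python3 - <<'E'
from foot import *
print(foot(snap("scene","p7")));s=env.state();print(s["moment"],s["eef_pos"],s["grip_force"],s["opening"],s["ft_force"])
E
```

```text
[('low', [215, 266], [566.0, -230.9, 52.3]), ('left', [207, 254], [522.0, -220.6, 42.7])]
[-0.03729293  0.09816527 -0.0012426 ] [ 543.85220849 -173.4032166    98.64078138] 10.66932214947883 0.7025400170622607 [-0.22305314 -0.33723983 -1.97515208]
```

>>> {"name": "step_arm", "arguments": {"moves": [{"tx":0,"ty":0,"tz":0,"roll":0},{"tx":0,"ty":0,"tz":0,"roll":0},{"tx":0,"ty":0,"tz":0,"roll":0},{"tx":0,"ty":0,"tz":0,"roll":0},{"tx":0,"ty":0,"tz":0,"roll":0}], "grip": 66.7}}

```text
t: 16.58
eef_pos: [543.8, -173.4, 98.6]
tcp_rot: [3.142, -0.0, 1.571]
ft_force: [-0.0, 0.0, -3.3]
opening: 0.703
grip_force: 9.1
```

```bash
python3 - <<'E'
from foot import *
c=snap("scene","p8");print(foot(c));s=env.state();print(s["eef_pos"],s["grip_force"],s["opening"],s["ft_force"])
for th in(35,25,15,5):
    a=np.radians(th);ax=np.array([0,np.sin(a),np.cos(a)]);u=np.array([0,-np.cos(a),np.sin(a)])
    G=np.array([543.8,-179.5,103.6]);o=G-81*ax-28*u
    pr=lambda x,y,z:proj(c,o+x*u+np.array([y,0,0])+z*ax).round(0).tolist()
    print(th,pr(22,22,0),pr(22,-22,0),pr(-22,22,0),"low z",(o-22*u)[2].round(1),(o+22*u)[2].round(1))
E
```

```text
[('low', [217, 267], [566.0, -226.0, 39.7]), ('left', [207, 253], [522.0, -219.9, 47.2])]
[ 543.82766891 -173.38983109   98.61413   ] 9.140933447051793 0.7025740338393832 [ 0.25341526  0.13140248 -2.31677895]
35 [219.0, 267.0] [207.0, 256.0] [230.0, 262.0] low z 8.6 33.8
25 [223.0, 265.0] [211.0, 254.0] [235.0, 258.0] low z 9.1 27.7
15 [227.0, 262.0] [215.0, 251.0] [239.0, 253.0] low z 12.4 23.8
5 [231.0, 259.0] [220.0, 248.0] [244.0, 249.0] low z 18.6 22.4
```

>>> {"name": "step_arm", "arguments": {"moves": [{"tx":0,"ty":0,"tz":4,"roll":0},{"tx":0,"ty":0,"tz":8,"roll":0},{"tx":-4,"ty":0,"tz":10,"roll":0},{"tx":-9,"ty":0,"tz":10,"roll":0},{"tx":-14,"ty":0,"tz":10,"roll":0},{"tx":-19,"ty":0,"tz":11,"roll":0},{"tx":-24,"ty":0,"tz":11.5,"roll":0},{"tx":-30,"ty":0,"tz":12.5,"roll":0},{"tx":-35,"ty":0,"tz":14,"roll":0},{"tx":-40,"ty":0,"tz":15.5,"roll":0},{"tx":-46,"ty":0,"tz":17.5,"roll":0},{"tx":-46,"ty":0,"tz":17.5,"roll":0}]}}

```text
t: 17.63
eef_pos: [544.3, -221.0, 81.8]
tcp_rot: [3.14, 0.002, 1.57]
ft_force: [-1.6, -2.8, 9.8]
opening: 0.703
grip_force: 14.5
```

```bash
python3 - <<'E'
from foot import *
c=snap("scene","p9");print(foot(c));s=env.state();print(s["eef_pos"],s["grip_force"],s["opening"],s["ft_force"])
for e in(-180,-190,-200): print(e,[proj(c,[x,e-44,0]).round(0).tolist() for x in(566,522)])
E
```

```text
[('low', [213, 273], [566.0, -240.9, 27.4]), ('left', [200, 247], [522.0, -234.4, 97.7])]
[ 544.33367065 -220.69500639   81.84382912] 14.43450147908095 0.7026508542605517 [-0.79290329 -2.84400231  9.62395624]
-180 [[219.0, 273.0], [208.0, 262.0]]
-190 [[216.0, 276.0], [205.0, 265.0]]
-200 [[213.0, 278.0], [202.0, 267.0]]
```

>>> {"name": "step_arm", "arguments": {"moves": [{"tx":-5,"ty":0,"tz":1,"roll":0},{"tx":-9,"ty":0,"tz":2,"roll":0},{"tx":-13,"ty":0,"tz":4,"roll":0},{"tx":-16,"ty":0,"tz":5,"roll":0},{"tx":-16,"ty":0,"tz":5,"roll":0}]}}

```text
t: 18.1
eef_pos: [543.9, -236.1, 75.8]
tcp_rot: [3.141, 0.0, 1.57]
ft_force: [0.2, -1.0, 3.5]
opening: 0.705
grip_force: 14.6
```

```bash
python3 - <<'E'
from foot import *
c=snap("scene","p10");print(foot(c));s=env.state();print(s["eef_pos"],s["grip_force"],s["opening"],s["ft_force"],s["moment"])
E
```

```text
Traceback (most recent call last):
  File "foot.py", line 6, in foot
    k=max(cs,key=cv2.contourArea)[:,0]
      ~~~^^^^^^^^^^^^^^^^^^^^^^^^
ValueError: max() iterable argument is empty
```

>>> {"name": "step_arm", "arguments": {"moves": [{"tx":0,"ty":0,"tz":0,"roll":0},{"tx":0,"ty":0,"tz":0,"roll":0},{"tx":0,"ty":0,"tz":0,"roll":0},{"tx":0,"ty":0,"tz":-10,"roll":0},{"tx":0,"ty":0,"tz":-35,"roll":0},{"tx":0,"ty":0,"tz":-70,"roll":0},{"tx":40,"ty":0,"tz":-85,"roll":0},{"tx":80,"ty":0,"tz":-100,"roll":0},{"tx":120,"ty":0,"tz":-100,"roll":0},{"tx":160,"ty":0,"tz":-100,"roll":0},{"tx":200,"ty":0,"tz":-100,"roll":0},{"tx":235,"ty":0,"tz":-100,"roll":0}], "grip": 90}}

```text
t: 19.15
eef_pos: [543.4, 2.0, 177.1]
tcp_rot: [3.141, -0.0, 1.571]
ft_force: [-0.3, -0.8, 0.5]
opening: 0.948
grip_force: 0.0
```

```bash
python3 - <<'E'
from h import *
s=snap("scene","r1");t=snap("top","r1t");print(env.state()["eef_pos"])
g=proj(s,[544,-225,84]);g2=proj(t,[544,-225,84]);print(g,g2)
x,y=(g-40).astype(int);x2,y2=(g2-40).astype(int)
cv2.imwrite("pics/w7.png",np.hstack([crop(s["pixels"],x,y,80,80,5),crop(t["pixels"],x2,y2,80,80,5)]))
hs=cv2.cvtColor(t["pixels"],cv2.COLOR_BGR2HSV);m=(hs[...,1]<70).astype(np.uint8);q=np.zeros_like(m);q[y2:y2+80,x2:x2+80]=m[y2:y2+80,x2:x2+80]
q=cv2.morphologyEx(q,cv2.MORPH_OPEN,np.ones((3,3)));k=max(cv2.findContours(q,0,1)[0],key=cv2.contourArea);r=cv2.minAreaRect(k);print(r,onz(t,r[0],84))
print([onz(t,u,84).round(1).tolist() for u in cv2.boxPoints(r)])
E
```

```text
[543.37894269   3.89136165 177.0497884 ]
[209.52738649 252.91475092] [350.05173844 214.50801624]
((347.0, 215.0), (30.0, 30.0), 90.0) [ 542.84144089 -218.36349671   84.        ]
[[575.0, -185.6, 84.0], [576.0, -251.0, 84.0], [510.8, -251.0, 84.0], [509.9, -185.9, 84.0]]
```

View pics/w7.png

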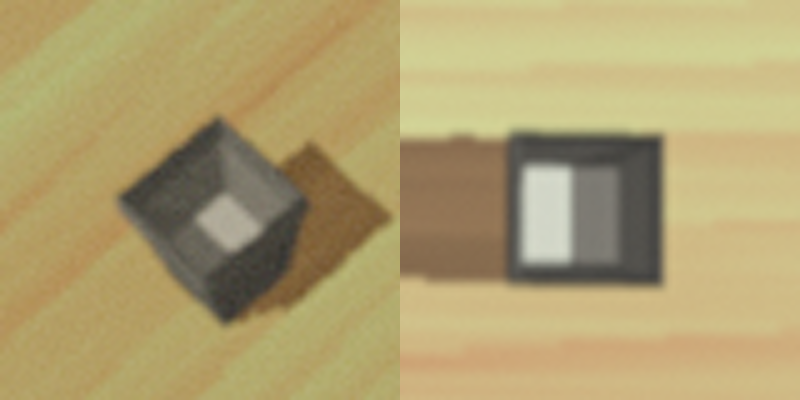

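The last picture shows the pot standing upright, mouth up. In the top view its rim is square and about 31 px wide, centred at (347,215.4), which is (543, -218.5) in the world frame. Now I'll grasp it from above by its collar.

>>> {"name": "step_arm", "arguments": {"moves": [{"tx":-40,"ty":0,"tz":0,"roll":0},{"tx":-80,"ty":0,"tz":0,"roll":0},{"tx":-120,"ty":0,"tz":0,"roll":0},{"tx":-160,"ty":0,"tz":10,"roll":0},{"tx":-190,"ty":0,"tz":15,"roll":0},{"tx":-217,"ty":-0.5,"tz":20,"roll":0},{"tx":-217,"ty":-0.5,"tz":45,"roll":0},{"tx":-217,"ty":-0.5,"tz":75,"roll":0},{"tx":-217,"ty":-0.5,"tz":100,"roll":0},{"tx":-217,"ty":-0.5,"tz":116,"roll":0},{"tx":-217,"ty":-0.5,"tz":116,"roll":0},{"tx":-217,"ty":-0.5,"tz":116,"roll":0}]}}

```text
t: 20.25
eef_pos: [543.1, -217.8, 60.2]
tcp_rot: [-3.141, -0.001, 1.57]
ft_force: [-0.2, 0.1, 0.2]
opening: 0.948
grip_force: 0.0
```

>>> {"name": "step_arm", "arguments": {"moves": [{"tx":0,"ty":0,"tz":0,"roll":0},{"tx":0,"ty":0,"tz":0,"roll":0},{"tx":0,"ty":0,"tz":0,"roll":0},{"tx":0,"ty":0,"tz":0,"roll":0},{"tx":0,"ty":0,"tz":0,"roll":0},{"tx":0,"ty":0,"tz":-15,"roll":0},{"tx":0,"ty":0,"tz":-45,"roll":0},{"tx":0,"ty":0,"tz":-80,"roll":0},{"tx":0,"ty":0,"tz":-115,"roll":0},{"tx":0,"ty":0,"tz":-150,"roll":0},{"tx":0,"ty":0,"tz":-180,"roll":0},{"tx":0,"ty":0,"tz":-180,"roll":0}], "grip": 55}}

```text
t: 21.25
eef_pos: [544.9, -218.1, 246.2]
tcp_rot: [3.134, 0.004, 1.571]
ft_force: [-0.3, -0.1, -1.8]
opening: 0.701
grip_force: 30.0
```

```bash
python3 - <<'E'
from h import *
s=env.state();print(s["eef_pos"],s["tcp_rot"],s["grip_force"],s["opening"],s["ft_force"])
w=snap("wrist","g1")["pixels"];print(w.shape)
d=np.array([555.7,238.3])-s["eef_pos"][:2];y=s["tcp_rot"][2];print(d,"tx",d@[np.cos(y),np.sin(y)],"ty",d@[np.sin(y),-np.cos(y)])
E
```

```text
[ 544.87474414 -218.10747198  246.18472392] [3.13374595 0.00409798 1.57096787] 29.99945104122162 0.7006077906186357 [-0.26277823 -0.10845031 -1.77414564]
(420, 560, 3)
[ 10.82525586 456.40747198] tx 456.40560823016887 ty 10.903550878670956
```

>>> {"name": "step_arm", "arguments": {"moves": [{"tx":30,"ty":1,"tz":0,"roll":0.03},{"tx":65,"ty":2,"tz":0,"roll":0.06},{"tx":100,"ty":3,"tz":0,"roll":0.09},{"tx":140,"ty":4,"tz":0,"roll":0.12},{"tx":180,"ty":5,"tz":0,"roll":0.15},{"tx":220,"ty":6,"tz":0,"roll":0.18},{"tx":260,"ty":7,"tz":0,"roll":0.21},{"tx":300,"ty":8,"tz":0,"roll":0.24},{"tx":340,"ty":9,"tz":0,"roll":0.27},{"tx":380,"ty":10,"tz":0,"roll":0.28},{"tx":420,"ty":11,"tz":0,"roll":0.28},{"tx":450,"ty":12,"tz":0,"roll":0.28}]}}

```text
t: 22.3
eef_pos: [554.3, 235.4, 238.4]
tcp_rot: [-3.139, 0.001, 1.292]
ft_force: [-0.2, -1.5, -1.8]
opening: 0.704
grip_force: 30.0
```

>>> {"name": "step_arm", "arguments": {"moves": [{"tx":0,"ty":0,"tz":0,"roll":0},{"tx":0,"ty":0,"tz":0,"roll":0},{"tx":0,"ty":0,"tz":0,"roll":0}]}}

```text
t: 22.55
eef_pos: [554.8, 232.3, 238.8]
tcp_rot: [-3.14, 0.001, 1.291]
ft_force: [0.1, 0.1, -2.7]
opening: 0.704
grip_force: 30.0
```

```bash
python3 - <<'E'
from h import *
s=env.state();print(s["eef_pos"],s["tcp_rot"],s["grip_force"],s["opening"],s["ft_force"])
d=np.array([555.7,238.3])-s["eef_pos"][:2];y=s["tcp_rot"][2];print(d,"tx",d@[np.cos(y),np.sin(y)],"ty",d@[np.sin(y),-np.cos(y)])
# pot rim from scene/top: project for check
c=snap("scene","n1");t=snap("top","n1t");w=snap("wrist","n1w")
p=np.array([*s["eef_pos"][:2],s["eef_pos"][2]+24])
R=np.array([[np.cos(y),-np.sin(y)],[np.sin(y),np.cos(y)]])
for a in((1,1),(1,-1),(-1,-1),(-1,1)):
    q=np.append(p[:2]+R@(np.array(a)*33.5),p[2]);f=np.append(p[:2]+R@(np.array(a)*22),p[2]-84)
    print(a,proj(w,q).round(0),proj(w,f).round(0),proj(c,f).round(0))
E
```

```text
[554.75513401 232.28641119 238.79658091] [-3.13972908e+00  1.38849208e-03  1.29134640e+00] 29.999291002750397 0.7038146466344359 [ 0.0564053   0.08885907 -2.66691728]
[0.94486599 6.01358881] tx 6.040925031764075 ty -0.7504977734064049
(1, 1) [202. 216.] [249. 194.] [342. 121.]
(1, -1) [361. 215.] [316. 194.] [352. 132.]
(-1, -1) [353. 350.] [315. 256.] [337. 138.]
(-1, 1) [212. 351.] [251. 256.] [328. 127.]
```

```bash
python3 - <<'E'
from h import *
w=load("n1w")["pixels"];h=cv2.cvtColor(w,cv2.COLOR_BGR2HSV)
for c in (258,270,283,295,307):print(c,[(int(r),int(h[r,c,1]),int(h[r,c,2])) for r in range(182,232,3)])
for r in(200,205,212):print(r,[(c,int(h[r,c,1]),int(h[r,c,2])) for c in list(range(228,256,3))+list(range(308,342,3))])
E
```

```text
258 [(182, 26, 108), (185, 34, 98), (188, 38, 102), (191, 38, 102), (194, 35, 96), (197, 28, 99), (200, 32, 96), (203, 22, 92), (206, 28, 91), (209, 22, 94), (212, 23, 101), (215, 25, 102), (218, 26, 100), (221, 20, 91), (224, 19, 79), (227, 12, 241), (230, 9, 248)]
270 [(182, 26, 149), (185, 24, 149), (188, 27, 151), (191, 25, 150), (194, 27, 150), (197, 30, 111), (200, 30, 102), (203, 23, 98), (206, 29, 96), (209, 23, 98), (212, 18, 102), (215, 25, 102), (218, 25, 101), (221, 19, 93), (224, 22, 82), (227, 11, 242), (230, 8, 248)]
283 [(182, 25, 154), (185, 25, 155), (188, 22, 152), (191, 26, 154), (194, 25, 153), (197, 25, 111), (200, 28, 100), (203, 28, 101), (206, 33, 102), (209, 25, 101), (212, 22, 104), (215, 27, 103), (218, 25, 104), (221, 20, 91), (224, 13, 78), (227, 9, 242), (230, 8, 248)]
295 [(182, 23, 152), (185, 24, 150), (188, 24, 150), (191, 24, 151), (194, 25, 153), (197, 24, 107), (200, 28, 100), (203, 26, 100), (206, 23, 99), (209, 25, 103), (212, 19, 106), (215, 25, 103), (218, 28, 102), (221, 22, 93), (224, 19, 79), (227, 9, 243), (230, 7, 249)]
307 [(182, 29, 78
[... 604 characters left out ...]

205 [(228, 139, 125), (231, 106, 113), (234, 41, 93), (237, 20, 88), (240, 21, 85), (243, 26, 89), (246, 17, 89), (249, 23, 87), (252, 31, 90), (255, 22, 92), (308, 33, 99), (311, 29, 96), (314, 25, 92), (317, 29, 96), (320, 25, 92), (323, 19, 93), (326, 28, 91), (329, 22, 93), (332, 39, 92), (335, 103, 109), (338, 149, 118), (341, 144, 119)]
212 [(228, 23, 100), (231, 20, 101), (234, 23, 102), (237, 21, 98), (240, 23, 100), (243, 25, 102), (246, 23, 102), (249, 23, 100), (252, 23, 98), (255, 20, 100), (308, 26, 106), (311, 27, 104), (314, 26, 107), (317, 29, 105), (320, 26, 106), (323, 26, 107), (326, 29, 107), (329, 29, 104), (332, 22, 104), (335, 25, 103), (338, 27, 104), (341, 25, 104)]
```

>>> {"name": "step_arm", "arguments": {"moves": [{"tx":4,"ty":0,"tz":0,"roll":0},{"tx":7.5,"ty":0,"tz":5,"roll":0},{"tx":7.5,"ty":0,"tz":20,"roll":0},{"tx":7.5,"ty":0,"tz":35,"roll":0},{"tx":7.5,"ty":0,"tz":50,"roll":0},{"tx":7.5,"ty":0,"tz":62,"roll":0},{"tx":7.5,"ty":0,"tz":62,"roll":0},{"tx":7.5,"ty":0,"tz":62,"roll":0},{"tx":7.5,"ty":0,"tz":62,"roll":0}]}}

```text
t: 23.45
eef_pos: [557.8, 239.9, 178.8]
tcp_rot: [3.141, -0.001, 1.291]
ft_force: [-0.1, -0.6, -1.7]
opening: 0.7
grip_force: 30.0
```

>>> {"name": "step_arm", "arguments": {"moves": [{"tx":0,"ty":0,"tz":6,"roll":0},{"tx":0,"ty":0,"tz":12,"roll":0},{"tx":0,"ty":0,"tz":18,"roll":0},{"tx":0,"ty":0,"tz":24,"roll":0},{"tx":0,"ty":0,"tz":30,"roll":0},{"tx":0,"ty":0,"tz":30,"roll":0}]}}

```text
t: 23.95
eef_pos: [556.9, 239.7, 146.7]
tcp_rot: [-3.14, 0.001, 1.291]
ft_force: [0.5, 0.4, -2.0]
opening: 0.702
grip_force: 30.0
```

>>> {"name": "step_arm", "arguments": {"moves": [{"tx":0,"ty":0,"tz":5,"roll":0},{"tx":0,"ty":0,"tz":10,"roll":0},{"tx":0,"ty":0,"tz":15,"roll":0},{"tx":0,"ty":0,"tz":20,"roll":0},{"tx":0,"ty":0,"tz":24,"roll":0},{"tx":0,"ty":0,"tz":27,"roll":0},{"tx":0,"ty":0,"tz":29,"roll":0},{"tx":0,"ty":0,"tz":29,"roll":0}]}}

```text
t: 24.62
eef_pos: [557.1, 239.8, 118.6]
tcp_rot: [-3.141, 0.0, 1.291]
ft_force: [-0.9, 0.7, -2.2]
opening: 0.702
grip_force: 30.0
```

>>> {"name": "step_arm", "arguments": {"moves": [{"tx":0,"ty":0,"tz":2,"roll":0},{"tx":0,"ty":0,"tz":4,"roll":0},{"tx":0,"ty":0,"tz":6,"roll":0},{"tx":0,"ty":0,"tz":8,"roll":0},{"tx":0,"ty":0,"tz":8,"roll":0}]}}

```text
t: 25.03
eef_pos: [556.9, 239.9, 110.7]
tcp_rot: [-3.141, 0.0, 1.291]
ft_force: [-3.1, 2.0, -2.1]
opening: 0.706
grip_force: 30.0
```

>>> {"name": "step_arm", "arguments": {"moves": [{"tx":0,"ty":0,"tz":1,"roll":0},{"tx":0,"ty":0,"tz":2,"roll":0},{"tx":0,"ty":0,"tz":3,"roll":0},{"tx":0,"ty":0,"tz":4,"roll":0},{"tx":0,"ty":0,"tz":4,"roll":0}]}}

```text
t: 25.45
eef_pos: [557.1, 239.9, 107.1]
tcp_rot: [-3.141, 0.0, 1.291]
ft_force: [-5.5, 1.3, -0.1]
opening: 0.703
grip_force: 30.0
```

>>> {"name": "step_arm", "arguments": {"moves": [{"tx":0,"ty":-0.8,"tz":0,"roll":0},{"tx":0,"ty":-0.8,"tz":1,"roll":0},{"tx":0,"ty":-0.8,"tz":2,"roll":0},{"tx":0,"ty":-0.8,"tz":3,"roll":0},{"tx":0,"ty":-0.8,"tz":3,"roll":0}]}}

```text
t: 25.87
eef_pos: [556.9, 240.1, 104.2]
tcp_rot: [3.141, -0.0, 1.291]
ft_force: [-3.2, 1.1, 3.0]
opening: 0.702
grip_force: 30.0
```

>>> {"name": "step_arm", "arguments": {"moves": [{"tx":0,"ty":0,"tz":1,"roll":0},{"tx":0,"ty":0,"tz":2,"roll":0},{"tx":0,"ty":0,"tz":3,"roll":0},{"tx":0,"ty":0,"tz":3,"roll":0}]}}

```text
t: 26.2
eef_pos: [557.0, 240.2, 103.0]
tcp_rot: [3.14, -0.001, 1.291]
ft_force: [-8.6, -0.2, 20.9]
opening: 0.698
grip_force: 30.0
```

>>> {"name": "step_arm", "arguments": {"moves": [{"tx":0,"ty":-0.5,"tz":0.5,"roll":0},{"tx":0,"ty":-0.7,"tz":1,"roll":0},{"tx":0,"ty":-0.7,"tz":1,"roll":0}]}}

```text
t: 26.45
eef_pos: [556.9, 240.3, 102.9]
tcp_rot: [3.138, -0.002, 1.291]
ft_force: [-6.8, -2.3, 28.8]
opening: 0.702
grip_force: 30.0
```

>>> {"name": "step_arm", "arguments": {"moves": [{"tx":0,"ty":0,"tz":-1,"roll":0},{"tx":0,"ty":0,"tz":-2,"roll":0}]}}

```text
t: 26.62
eef_pos: [556.8, 240.2, 103.0]
tcp_rot: [3.139, -0.001, 1.291]
ft_force: [-0.7, 1.1, -1.9]
opening: 0.702
grip_force: 30.0
```

>>> {"name": "step_arm", "arguments": {"moves": [{"tx":0,"ty":0,"tz":0,"roll":0},{"tx":0,"ty":0,"tz":0,"roll":0},{"tx":0,"ty":0,"tz":0,"roll":0},{"tx":0,"ty":0,"tz":-5,"roll":0},{"tx":0,"ty":0,"tz":-25,"roll":0},{"tx":0,"ty":0,"tz":-50,"roll":0},{"tx":0,"ty":0,"tz":-80,"roll":0},{"tx":0,"ty":0,"tz":-80,"roll":0}], "grip": 82}}

```text
t: 27.28
eef_pos: [557.9, 240.9, 187.5]
tcp_rot: [3.135, -0.004, 1.291]
ft_force: [0.1, 0.4, 0.3]
opening: 0.862
grip_force: 0.0
```

>>> {"name": "step_arm", "arguments": {"moves": [{"tx":-1.5,"ty":0,"tz":0,"roll":0},{"tx":-1.5,"ty":0,"tz":0,"roll":0},{"tx":-1.5,"ty":0,"tz":0,"roll":0},{"tx":-1.5,"ty":0,"tz":0,"roll":0},{"tx":-1.5,"ty":0,"tz":0,"roll":0},{"tx":-1.5,"ty":0,"tz":0,"roll":0},{"tx":-1.5,"ty":0,"tz":0,"roll":0},{"tx":-1.5,"ty":0,"tz":0,"roll":0},{"tx":-1.5,"ty":0,"tz":0,"roll":0},{"tx":-1.5,"ty":0,"tz":0,"roll":0}], "grip": 0}}

```text
t: 28.12
eef_pos: [555.6, 238.8, 182.1]
tcp_rot: [3.142, -0.0, 1.291]
ft_force: [-0.5, 1.4, -0.1]
opening: 0.216
grip_force: 0.0
```

```bash
python3 - <<'E'
from h import *
s=env.state();print(s["eef_pos"],s["opening"],s["ft_force"])
w=snap("wrist","z1");c=snap("scene","z1s");y=1.288
R=np.array([[np.cos(y),-np.sin(y)],[np.sin(y),np.cos(y)]])
for z in(126,129,134):
  print(z,[proj(w,np.append(np.array([555.7,238.3])+R@(np.array(a)*33.5),z)).round(0).tolist() for a in((1,1),(1,-1),(-1,-1),(-1,1))])
h=cv2.cvtColor(w["pixels"],cv2.COLOR_BGR2HSV)
for col in(255,315):print(col,[(r,int(h[r,col,1]),int(h[r,col,2])) for r in range(176,250,3)])
E
```

```text
[555.56431111 238.78529257 182.13351194] 0.2156273964192789 [-0.50677904  1.3858683  -0.13677894]
126 [[231.0, 180.0], [337.0, 180.0], [333.0, 276.0], [235.0, 276.0]]
129 [[230.0, 181.0], [338.0, 181.0], [333.0, 278.0], [234.0, 278.0]]
134 [[229.0, 182.0], [339.0, 183.0], [334.0, 282.0], [233.0, 281.0]]
255 [(176, 25, 102), (179, 27, 103), (182, 30, 92), (185, 31, 130), (188, 33, 122), (191, 33, 130), (194, 31, 130), (197, 24, 119), (200, 23, 121), (203, 29, 113), (206, 23, 109), (209, 22, 91), (212, 20, 89), (215, 23, 88), (218, 23, 88), (221, 24, 86), (224, 21, 85), (227, 21, 87), (230, 23, 87), (233, 22, 94), (236, 23, 111), (239, 24, 115), (242, 22, 115), (245, 27, 47), (248, 35, 22)]
315 [(176, 26, 100), (179, 26, 109), (182, 22, 128), (185, 23, 79), (188, 22, 80), (191, 22, 82), (194, 22, 81), (197, 25, 81), (200, 28, 83), (203, 21, 86), (206, 30, 85), (209, 26, 88), (212, 29, 89), (215, 21, 85), (218, 24, 84), (221, 22, 82), (224, 26, 79), (227, 20, 77), (230, 23, 78), (233, 16, 78), (236, 19, 81), (239, 25, 92), (242, 24, 107), (245, 25, 112), (248, 22, 106)]
```

>>> {"name": "step_arm", "arguments": {"moves": [{"tx":0,"ty":0,"tz":15,"roll":0},{"tx":0,"ty":0,"tz":35,"roll":0},{"tx":0,"ty":0,"tz":55,"roll":0},{"tx":0,"ty":0,"tz":75,"roll":0},{"tx":0,"ty":0,"tz":90,"roll":0},{"tx":0,"ty":0,"tz":98,"roll":0},{"tx":0,"ty":0,"tz":98,"roll":0}]}}

```text
t: 28.8
eef_pos: [554.9, 238.6, 82.6]
tcp_rot: [-3.139, 0.001, 1.291]
ft_force: [-0.6, 0.5, -0.8]
opening: 0.005
grip_force: 0.0
```

>>> {"name": "step_arm", "arguments": {"moves": [{"tx":0,"ty":0,"tz":2,"roll":0},{"tx":0,"ty":0,"tz":4,"roll":0},{"tx":0,"ty":0,"tz":6,"roll":0},{"tx":0,"ty":0,"tz":8,"roll":0},{"tx":0,"ty":0,"tz":8,"roll":0}]}}

```text
t: 29.22
eef_pos: [555.6, 238.8, 76.2]
tcp_rot: [3.141, -0.0, 1.291]
ft_force: [-1.2, -0.9, -0.5]
opening: 0.007
grip_force: 0.0
```

>>> {"name": "step_arm", "arguments": {"moves": [{"tx":0,"ty":0,"tz":1,"roll":0},{"tx":0,"ty":0,"tz":2,"roll":0},{"tx":0,"ty":0,"tz":2,"roll":0},{"tx":0,"ty":0,"tz":2,"roll":0}]}}

```text
t: 29.55
eef_pos: [555.7, 238.8, 74.3]
tcp_rot: [3.141, -0.0, 1.291]
ft_force: [-0.3, -0.5, 1.8]
opening: 0.004
grip_force: 1.1
```

>>> {"name": "step_arm", "arguments": {"moves": [{"tx":0,"ty":0,"tz":0.7,"roll":0},{"tx":0,"ty":0,"tz":1.4,"roll":0},{"tx":0,"ty":0,"tz":2,"roll":0},{"tx":0,"ty":0,"tz":2,"roll":0}]}}

```text
t: 29.88
eef_pos: [555.7, 238.9, 74.2]
tcp_rot: [3.14, -0.001, 1.291]
ft_force: [-6.3, -2.8, 22.1]
opening: 0.006
grip_force: 11.3
```

Contact came at z = 74.2, where the inner floor of a fully nested pot should be (74), and it holds at 22 N. I'll withdraw.

>>> {"name": "step_arm", "arguments": {"moves": [{"tx":0,"ty":0,"tz":-3,"roll":0},{"tx":0,"ty":0,"tz":-20,"roll":0},{"tx":0,"ty":0,"tz":-50,"roll":0},{"tx":0,"ty":0,"tz":-85,"roll":0},{"tx":0,"ty":0,"tz":-120,"roll":0},{"tx":-30,"ty":0,"tz":-150,"roll":0},{"tx":-60,"ty":0,"tz":-180,"roll":0},{"tx":-60,"ty":0,"tz":-200,"roll":0},{"tx":-60,"ty":0,"tz":-200,"roll":0},{"tx":-60,"ty":0,"tz":-200,"roll":0}]}}

```text
t: 30.72
eef_pos: [539.2, 180.9, 273.1]
tcp_rot: [3.14, -0.001, 1.29]
ft_force: [-0.2, -0.0, -0.4]
opening: 0.005
grip_force: 0.0
```

```bash
python3 - <<'E'
from base import *
w=snap("wrist","f1");print(env.state()["eef_pos"])
c=np.array([555.7,238.3])
for z in(126,):
    b=rect(w,proj(w,[*c,z]),60)
    q=np.array([onz(w,u,z) for u in b[1]]);print(q.mean(0).round(1),[np.linalg.norm(q[i]-q[i-1]).round(1) for i in range(4)],b[0])
# lid free edge at 1.8 rad: expected place
s=snap("scene","f1s");a=load("bs1")["pixels"].astype(int)
hx=np.array([.277,.961,0]);H=np.array([558.6,322.5,130.])
e=H+hx*196*-np.cos(1.8)+[0,0,196*np.sin(1.8)];print(proj(s,e))
d=np.abs(s["pixels"].astype(int)-a).max(2)>40
u,v=proj(s,e).astype(int);print("lid area change",d[max(v-15,0):v+60,u-50:u+50].mean())
for n,r in(("mug",(325,375,180,235)),("stapler",(290,335,270,330)),("cup",(230,275,335,375)),("brick",(228,262,275,325)),("tape",(172,200,228,262)),("hub",(235,278,102,145))):
    print(n,d[r[0]:r[1],r[2]:r[3]].mean().round(3))
E
```

```text
[538.81617186 181.13581528 271.76942067]
[555.6 239.5 126. ] [np.float64(66.4), np.float64(65.2), np.float64(66.4), np.float64(69.2)] ((282.5, 125.0), (80.0, 79.0), 90.0)
[386.29642886  65.79186761]
lid area change 0.1448
mug 0.0
stapler 0.0
cup 0.0
brick 0.0
tape 0.0
hub 0.0
```

```bash
python3 -c "
from cell import env
print(env.job_done())"
```

```text
the job is handed in; nothing more can be done
None
```

The job is handed in at about 31 s on the robot's clock: the lid is open on its stop, the pen pot is nested fully home and let go, and the other things on the desk show no movement; I did not re-measure the lid at the very end, and no pass or fail result came back.

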